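# Unlock the tilt tray with the hook and tip the brackets out

### The arm

A 7-joint arm with a two-finger parallel gripper is mounted at the origin on the work surface. World frame = base frame: x ahead of the robot, y to its left, z up, the work surface at z = 0. Lengths are in m, angles in rad, forces in N, time in s.
With the tool pointing down it reaches from about 0.35 to 0.9 m from the base axis. Payload 8.1 kg.
Tool frame: the origin (TCP) lies midway between the tips of the shut fingers; the grasp point (between the pads) lies arm.grasp_offset behind it (arm.grasp_offset is the distance from the TCP to the grasp point, in m); z points along the fingers, y is the line along which they close (so a half turn about z gives the same grasp; the last joint's range is limited). The gripper opens to 92 mm and grips with 3 to 60 N. Pads are 19 mm wide; open, the fingers measure 130 mm over their backs; the gripper's body (75 mm by 190 mm) begins 47 mm behind the grasp point.
Start: joints at [-1.238, 0.434, 0.025, 1.573, -0.012, 1.134, -0.075], TCP at [0.264, 0.567, 0.197] pointing down, gripper open.
Joint ranges: [-2.62, 2.62], [-0.44, 2.09], [-1.27, 1.32], [0.08, 2.57], [-1.32, 4.46], [0.12, 2], [-2.74, 2.74]. Speed limits (rad/s): [2.22, 2.22, 3.01, 3.01, 3.14, 3.14, 3.14].

### API

Orientations are given as a rotation vector (axis times angle).
In Python, from cell import observe, imaging, arm gives the robot as it stands.
- The arm moves only by the tool apply_moves, never from a script. Its argument "commands" is a list of rows, each a list of 5 numbers: the opening in per cent of the stroke, from 0 (shut) to 100 (fully open), then the shift along the world's x, y, z in units of 0.06 m (1.0 is 0.06 m), then the turn about the world's z in units of 0.5 rad (1.0 is 0.5 rad). A call has 1 to 12 rows; each row shifts and turns the commanded pose from where the row before left it; what a row does not reach is not made up. A row lasts 1/8 s, in which the tool goes at most 62.5 mm and 10.7 degrees, less where a joint would pass 70% of its speed; a pose out of reach is approached as far as the arm can. A call with a number of a shift or a turn outside -1 to 1 is refused whole. A call with a gripper value outside its range is refused whole. The fingers move at their own pace and stop on an object; "newtons" is the grip in N (left out, the last holds). Time passes only in rows, so rows that do not move let the fingers close. It gives the time, the measured TCP pose, the force, the opening and the grip force at its end, in the units of the state.
- observe(): the state, without advancing time (a new reading comes with each control period).
- imaging.get_image(name): name is "side" or "top"; returns (picture, depth): 400x640x3 uint8, red, green, blue; 400x640 float32, m along the optical axis (not along the pixel's ray), 0 where there is no reading.
- imaging.camera_params(name): a dict with "camera_matrix" (3x3 intrinsics, pixels), "origin" and "rotation" of the camera in the world. Camera axes: x right, y up, looking along -z (the intrinsics and any distortion apply to the point x, -y, -z); pixel columns grow to the right and rows downward; lengths in m; the calibration is good to about 2 mm. A picture is of the moment at which its call begins. camera_params takes no time and is no camera call.
- arm.sign_off(): hands the job in; it is judged then, once.
The state is a dict: "clock": time; "joints": joint angles; "dq": joint speeds; "joint_efforts": joint torques, N m; "position": TCP position; "ee_rot": TCP orientation; "force": force on the tool from outside, world axes, zero at the start; "ft_torque": the same for the moment, N m; "width": opening from 0.0 (shut) to 1.0 (fully open); "gripper_force": force on a finger pad.
Only numpy, scipy, OpenCV 4.12 (cv2) and the standard library are available. Lean on these libraries where they do the work, as an engineer would, in place of code of your own. Each camera call takes 0.05 s, during which the arm holds its last target. There are 200 camera calls.

### The job

The tilt tray on the clean bench is locked by a slide bolt under a bar guard where hands may not go. Reach in with the hooked rod, draw the bolt fully back towards you by its pin, and lay the rod back in its rest. Then lift the tray by its handle until all three brackets have slid into the catch bin, and lower it gently until it is fully down, touching neither the bolt nor the brackets by hand and leaving the other things on the bench where they are.

Things in the scene. Friction and masses are not known exactly. Their poses are not given: they have to be found in the camera images.
- fixture: Bare aluminium tilt-tray fixture fixed to the bench, 420 x 310 mm. Origin on the bench (z = 0) below the middle of the tray's hinge; x points from the tray towards the catch bin, away from the robot, y towards the bolt guard, z up. The level tray covers x -180 to 0, y -85 to 85 mm; floor at z 90, 28 mm walls on three sides, open at the hinge.
- guard_mouth (a point): Middle of the open mouth (towards the robot) of the bolt guard, 74 mm high, at fixture x -121, y 151, z 116 mm; axes as the fixture's. The guard runs 142 mm from here along x. Deck 38 mm below this point; outer side wall 54 mm off at +y; roof of five 6 mm bars along x, underside 38 mm above this point, top 46 mm above; open towards the tray (tray wall 66 mm off at -y).
- bolt (a joint): Slide of the lock bolt along the fixture's x: 0 m = fully shut (its end lies over a lug of the tray), grows as it is drawn towards the robot (fixture -x), 0.055 m = fully back against its stop. It may start a few mm open. The tray is free from about 0.042 m. Stiff slide, about 2.5 N, stays where it is left.
- bolt_pin (a point): Middle of the upright steel round pin of the bolt, 10 mm diameter; it stands on the dark 12 mm square bolt bar (bar top 20 mm below this point) and ends 20 mm above this point. It moves with the bolt; with the bolt shut it is at fixture x -45, y 115, z 126 mm, 76 mm inside the guard's mouth.
- tray (a joint): Hinge of the tilt tray: 0 rad = fully down (level), grows as the handle side is lifted, stop at 0.95 rad. Damped hinge; a released tray falls shut. Brackets begin to slide at about 0.28 to 0.42 rad.
- tray_handle (a point): Middle of the tray's handle: a straight round aluminium bar, 12 mm diameter, 100 mm long along the fixture's y, 45 mm out from the tray's front wall towards the robot. Moves with the tray; 225 mm before the hinge line and 15 mm above it when the tray is down. A few newtons lift it.
- tray_hinge (a point): Middle of the tray's hinge line, 90 mm above the bench; axes as the fixture's: the hinge runs along its y. The handle moves on an arc about this line, rising and going towards +x.
- bin (a point): Middle of the inner floor of the catch bin beyond the hinge, part of the fixture, axes as the fixture's; inside 160 mm along x, 180 mm along y, walls 54 mm (hinge side), 84 mm (sides) and 99 mm (far side) high above this point.
- rod_grip (a point): Centre of the loose hooked rod's black square handle, 100 x 22 x 22 mm. x points along the rod to its hook, z up as it lies in its rest. An 8 mm steel rod goes on from the handle along the same axis to the hook. Whole length 201 mm, about 0.16 kg.
- rod_hook (a point): Centre line of the rod's outer bend, 147 mm from the handle's centre along the rod's x; axes as the rod's. Here the 8 mm steel bends square to -y for 32 mm, then turns back 12 mm towards the handle, all in one level plane. Inner face of the cross piece 143 mm from the handle's centre; mouth between rod and returned tip 24 mm wide.
- rest_seat (a point): The point of the fixed rod rest where the centre of the rod's handle lies when the rod is home, 46 mm above the bench; x along the rod towards its hook. Two white saddles, 8 mm thick, at x -32 and 32 mm, with seats 35 mm above the bench and 34 mm wide between 12 mm high cheeks, 50 mm wide over all; aluminium base 110 x 70 x 8 mm.
- bracket0_mid (a point): Middle of the first of three like aluminium angle brackets loose on the tray floor: foot 62 x 36 x 8 mm, upright leg 34 mm high at the +x end, 80 g; this point is over the middle of the foot, 12 mm above its underside.
- bracket1_mid (a point): Middle of the second of three like aluminium angle brackets loose on the tray floor: foot 62 x 36 x 8 mm, upright leg 34 mm high at the +x end, 80 g; this point is over the middle of the foot, 12 mm above its underside.
- bracket2_mid (a point): Middle of the third of three like aluminium angle brackets loose on the tray floor: foot 62 x 36 x 8 mm, upright leg 34 mm high at the +x end, 80 g; this point is over the middle of the foot, 12 mm above its underside.
- plate: Bystander: loose aluminium carrying plate with two U handles, 170 x 85 mm, 45 mm high; origin centre of its underside. It lies on one side of the fixture and the rod rest on the other, either way round.
- barrel: Bystander: turned aluminium lens barrel standing upright, 68 mm diameter, 85 mm high; origin centre of its underside.
- bottle: Bystander: white plastic bottle standing, 64 mm diameter, 150 mm high; origin centre of its underside.
Not all that is in view belongs to the job. Leave any black or yellow look-alike of the part that bears bracket2_mid alone.

How it is judged:
By the outcome, as a careful person would: the job done as asked, in the order asked, and still so for the second after the job is handed in, with the robot touching nothing.
It also fails if it takes over 72 s, if anything falls off the work surface, if the arm or the gripper's body presses on something with over 40 N, if the wrist force passes 120 N, or if a joint passes its speed limit or range.

## Working session

There is one attempt and no reset: what is moved stays moved. The work goes in short steps, Python scripts to look and compute and a tool call to move; the robot and the scene stay as the last step left them, time stands still between calls to the robot, and variables do not carry over. Pictures are saved under pics/ and viewed, at most 10 in all, crops included, and the job is handed in when it is done.

Besides the shell and the picture viewer there is one more tool, called after "Emit:" as name([rows], argument=value, ...), one row to a line, values as JSON. apply_moves: Moves the arm, as the interface text tells. Its arguments: {"type":"object","properties":{"commands":{"type":"array"},"newtons":{"type":"number"}},"required":["commands"]}

```bash
mkdir -p pics; cat > h.py <<'E'
import numpy as np, cv2
from cell import observe, imaging, arm
def grab(n):
    im,d=imaging.get_image(n); p=imaging.camera_params(n); np.savez(f'/tmp/{n}.npz',im=im,d=d,K=p['camera_matrix'],o=p['origin'],R=p['rotation']); return im,d
def load(n): return np.load(f'/tmp/{n}.npz')
def pts(n):
    z=load(n); d=z['d'];K=z['K'];v,u=np.mgrid[0:d.shape[0],0:d.shape[1]]
    c=np.stack([(u-K[0,2])/K[0,0]*d,-(v-K[1,2])/K[1,1]*d,-d],-1)
    return c@z['R'].T+z['o']
def ray(n,u,v,zz):
    z=load(n);K=z['K'];c=z['R']@np.array([(u-K[0,2])/K[0,0],-(v-K[1,2])/K[1,1],-1.]);o=z['o']
    return o+c*(zz-o[2])/c[2]
E
python3 - <<'E'
from h import *
for n in('top','side'):
    im,d=grab(n); cv2.imwrite(f'pics/{n}0.png',im[:,:,::-1])
    p=imaging.camera_params(n); print(n,{k:(np.round(v,3).tolist() if not isinstance(v,str) else v) for k,v in p.items()}, (d>0).mean())
print(arm.grasp_offset, observe())
E
```

```text
top {'camera_matrix': [[363.273, 0.0, 322.825], [0.0, 363.273, 201.014], [0.0, 0.0, 1.0]], 'origin': [0.441, -0.002, 1.014], 'rotation': [0.159, -0.13, -1.553]} 0.9960078125
side {'camera_matrix': [[399.793, 0.0, 319.399], [0.0, 399.793, 195.268], [0.0, 0.0, 1.0]], 'origin': [0.442, -0.83, 0.769], 'rotation': [0.911, -0.099, -0.163]} 0.99568359375
0.0188 {'clock': 0.1, 'joints': array([-1.2375953 ,  0.43513168,  0.02493604,  1.57400505, -0.01156511,
        1.13401583, -0.07509153]), 'dq': array([ 9.60312569e-04, -7.52798459e-04,  1.52629909e-03, -2.67882073e-03,
       -1.18727345e-03,  4.52690975e-05, -7.65718785e-04]), 'joint_efforts': array([ 2.44996394e-03, -6.69129968e+01,  9.87482294e-01, -3.15143716e+01,
       -6.05719979e-02,  3.75005160e-02,  7.93680965e-05]), 'position': array([0.2636648 , 0.56610356, 0.1967369 ]), 'ee_rot': array([-6.79133280e-01, -3.06714009e+00,  2.20872191e-03]), 'force': array([ 0.50031273, -0.17238477,  0.36363547]), 'ft_torque': array([-0.02138239, -0.03371057, -0.02443034]), 'gripper_force': 0.0, 'width': 1.0039854055687754}
```

View pics/top0.png

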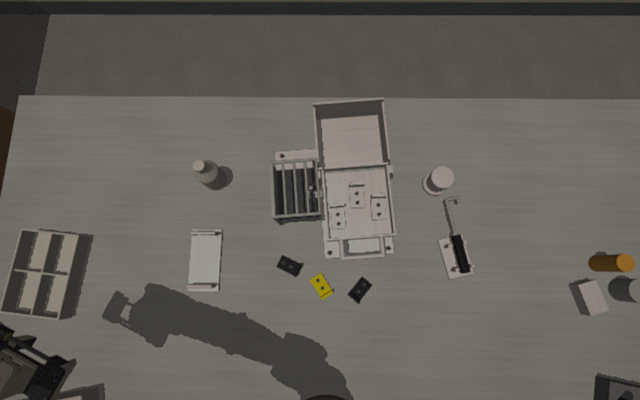

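View pics/side0.png

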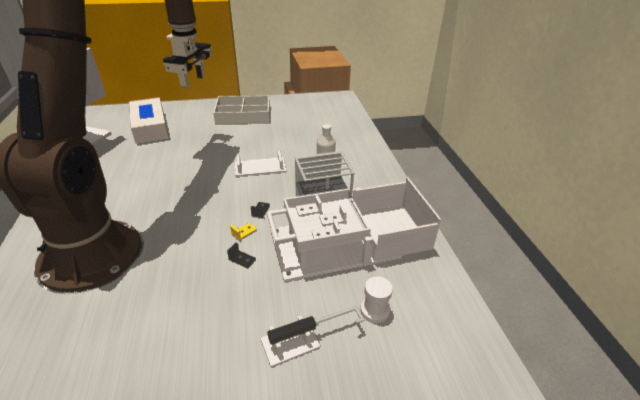

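```bash
sed -i "s/o=p\['origin'\],R=p\['rotation'\]/o=p['origin'],R=cv2.Rodrigues(np.array(p['rotation'],float))[0]/" h.py
python3 - <<'E'
from h import *
im,d=grab('top'); grab('side')
c=cv2.resize(im[92:290,262:480],None,fx=3,fy=3,interpolation=cv2.INTER_CUBIC)
c=np.clip(c.astype(float)*1.3,0,255).astype(np.uint8)
cv2.imwrite('pics/crop1.png',c[:,:,::-1])
P=pts('top'); z=P[...,2]
print('bench z',np.median(z[270:285,230:260]),np.median(z[110:130,420:480]), np.median(z[300:310,420:480]))
box=np.zeros(z.shape,bool); box[95:265,268:400]=1
m=box&(z>0.008)&(z<0.3)
# high points by layer
for lo,hi in((.10,.125),(.15,.17),(.08,.1)):
    mm=box&(z>lo)&(z<hi); r=cv2.minAreaRect(P[mm][:,:2].astype(np.float32)); print(lo,hi,mm.sum(),r)
h=np.histogram(z[m],bins=np.arange(0,.2,.005)); print(h[0])
# rod black handle
hsv=im.max(2).astype(int)
rb=np.zeros(z.shape,bool); rb[225:285,435:480]=1
k=rb&(hsv<60)&(z>0.035); q=P[k]; print('handle',k.sum(),cv2.minAreaRect(q[:,:2].astype(np.float32)),np.median(q[:,2]),z[k].max())
rr=np.zeros(z.shape,bool); rr[195:245,440:470]=1
k=rr&(z>0.03)&(z<.06)&(hsv>=60); print('rod',k.sum()); print(np.round(np.c_[np.argwhere(k)[::4],P[k][::4]],3)[:60].tolist())
# hue
for (u,v) in((440,176),(204,165),(205,260)): print(u,v,P[v,u])
E
```

```text
bench z 0.0011804036287409447 7.198025703480937e-06 0.0007160824792203924
0.1 0.125 2027 ((0.6701823472976685, -0.010865390300750732), (0.41937074065208435, 0.30404967069625854), 3.379457950592041)
0.15 0.17 1027 ((0.6316562294960022, 0.08449710160493851), (0.1423565149307251, 0.11711500585079193), 5.265163421630859)
0.08 0.1 4663 ((0.6933344602584839, -0.009862050414085388), (0.3672194182872772, 0.3056124150753021), 3.1539523601531982)
[   0  157 1497 2546  640   62   63   66   59   81  103   93  104  108
  222 1118  439 1065 2256  903  564  358  376  526  203   81   19    7
    9   13    1  188  822   16    0    0    0    0    0]
handle 377 ((0.44227510690689087, -0.18789176642894745), (0.09633650630712509, 0.35920965671539307), 15.519431114196777) 0.05702575766290585 1.0136180353474156
rod 190
[[197.0, 453.0, 0.636, -0.335, 0.045], [197.0, 457.0, 0.636, -0.344, 0.049], [198.0, 450.0, 0.632, -0.325, 0.05], [198.0, 454.0, 0.633, -0.336, 0.048], [199.0, 445.0, 0.63, -0.312, 0.048], [199.0, 449.0, 0.63, -0.322, 0.05], [199.0, 453.0, 0.63, -0.333, 0.049], [199.0, 457.0, 0.63, -0.344, 0
[... 945 characters left out ...]
, [225.0, 452.0, 0.559, -0.326, 0.051], [226.0, 453.0, 0.557, -0.329, 0.051], [227.0, 454.0, 0.555, -0.332, 0.047], [229.0, 452.0, 0.549, -0.325, 0.052], [230.0, 453.0, 0.546, -0.328, 0.051], [231.0, 454.0, 0.543, -0.33, 0.052], [232.0, 455.0, 0.541, -0.334, 0.049], [233.0, 456.0, 0.538, -0.335, 0.051], [234.0, 454.0, 0.535, -0.33, 0.052], [235.0, 452.0, 0.533, -0.325, 0.049], [239.0, 461.0, 0.522, -0.347, 0.054], [241.0, 465.0, 0.518, -0.359, 0.047], [242.0, 466.0, 0.515, -0.361, 0.049], [243.0, 465.0, 0.512, -0.358, 0.051], [244.0, 452.0, 0.51, -0.326, 0.042]]
440 176 [ 0.68402985 -0.29006864  0.08438719]
204 165 [0.68996658 0.31195711 0.14665144]
205 260 [0.45933458 0.33704045 0.0141317 ]
```

View pics/crop1.png

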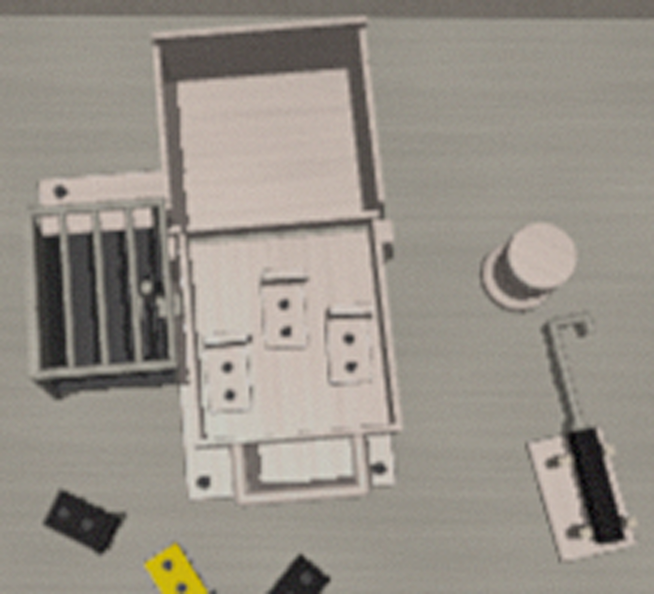

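The top crop shows these points:
- **Guard:** the roof is at about px (297,188), with the pin at about px (311,188).
- **Tray and bin:** the tray is at (360,203). Its three aluminium brackets are at (338,215), (357,194) and (378,207). The bin is at (350,135).
- **Rod:** the handle is at (460,255) and the hook at (450,199).

Look-alikes:
- **Brackets:** black parts at (289,265) and (360,290) and a yellow one at (322,287). I'll leave them alone.
- **Other aluminium items:** plate (205,260), barrel (440,180), bottle (205,170).
- **Rod:** the only black-handled hook is the one at (460,255), lying on the white saddles.

```bash
python3 - <<'E'
from h import *
z0=load('top'); im=z0['im']; P=pts('top'); z=P[...,2]
def reg(r0,r1,c0,c1,lo,hi):
    b=np.zeros(z.shape,bool); b[r0:r1,c0:c1]=1; m=b&(z>lo)&(z<hi); return P[m],m
def rect(n,q): print(n,len(q),[np.round(x,4) for x in cv2.minAreaRect(q[:,:2].astype(np.float32))], 'z',np.round(np.median(q[:,2]),4))
q,_=reg(235,262,335,392,.09,.125); rect('handle',q)
q,_=reg(155,245,318,400,.112,.125); rect('traywalls',q)
q,_=reg(95,175,310,394,.085,.125); rect('bin',q)
q,_=reg(150,225,268,325,.155,.17); rect('roof',q)
lin=lambda q:cv2.fitLine(q[:,:2].astype(np.float32),cv2.DIST_L2,0,.01,.01).ravel()
q,_=reg(237,262,335,392,.09,.125)
# bar row: lowest edge
q,m=reg(170,205,302,322,.10,.152); print('pin cand');
for v,u in np.argwhere(m): 
    if 183<=v<=196 and 306<=u<=316: print((u,v),np.round(P[v,u],3),im[v,u].tolist())
dk=im.max(2)<60
q,m=reg(228,280,440,480,.045,.07); qq=P[m&dk]; rect('rodhandle',qq); rect('rodhandle-all',q)
q,m=reg(202,234,442,460,.044,.056); l=lin(q); print('rod line',l,np.degrees(np.arctan2(l[1],l[0])))
l=lin(qq);print('handle line',l,np.degrees(np.arctan2(l[1],l[0])))
q,m=reg(194,203,440,462,.042,.056); rect('hook',q)
# side view handle
s=load('side'); S=pts('side'); m=np.zeros(S.shape[:2],bool); m[310:348,262:322]=1
qs=S[m&(s['im'].max(2)<60)&(S[...,2]>.04)]; rect('side handle',qs); print(qs.min(0),qs.max(0))
E
```

```text
handle 588 [array([ 0.4946, -0.0854]), array([0.0632, 0.1389]), np.float64(0.7401)] z 0.1109
traywalls 597 [array([ 0.5969, -0.0719]), array([0.1987, 0.1701]), np.float64(5.1421)] z 0.1187
bin 1207 [array([ 0.7753, -0.0525]), array([0.2097, 0.2061]), np.float64(4.941)] z 0.0998
roof 1026 [array([0.6317, 0.0845]), array([0.1424, 0.1171]), np.float64(5.2652)] z 0.1615
pin cand
(np.int64(308), np.int64(184)) [0.653 0.054 0.108] [53, 50, 50]
(np.int64(309), np.int64(184)) [0.653 0.052 0.108] [46, 44, 46]
(np.int64(310), np.int64(184)) [0.654 0.049 0.106] [36, 34, 36]
(np.int64(311), np.int64(184)) [0.653 0.047 0.108] [33, 33, 33]
(np.int64(312), np.int64(184)) [0.654 0.044 0.104] [54, 53, 53]
(np.int64(308), np.int64(185)) [0.651 0.054 0.107] [55, 54, 52]
(np.int64(309), np.int64(185)) [0.651 0.052 0.106] [56, 56, 54]
(np.int64(310), np.int64(185)) [0.651 0.049 0.109] [73, 70, 67]
(np.int64(311), np.int64(185)) [0.651 0.047 0.106] [66, 65, 62]
(np.int64(312), np.int64(185)) [0.651 0.044 0.106] [60, 58, 56]
(np.int64(308), np.int64(186)) [0.648 0.054 0.108] [56, 55, 51]
(np.int64(309), np
[... 3235 characters left out ...]
 [0.622 0.044 0.106] [33, 29, 29]
(np.int64(313), np.int64(196)) [0.623 0.041 0.105] [59, 58, 59]
rodhandle 360 [array([ 0.4852, -0.3427]), array([0.0965, 0.0224]), np.float64(12.0257)] z 0.0571
rodhandle-all 449 [array([ 0.4935, -0.3409]), array([0.1199, 0.0501]), np.float64(14.4394)] z 0.0564
rod line [ 0.9923733   0.123269    0.5810212  -0.32381424] 7.0808034
handle line [ 0.9770121   0.21318388  0.48440033 -0.34114864] 12.309001
hook 56 [array([ 0.6288, -0.3296]), array([0.0145, 0.0411]), np.float64(1.683)] z 0.0497
side handle 249 [array([ 0.4848, -0.3497]), array([0.0941, 0.0195]), np.float64(11.8536)] z 0.0528
[ 0.43864293 -0.36836291  0.04168034] [ 0.53230389 -0.3315508   0.05959446]
```

Emit:
apply_moves([
  [100, 0.15, -0.63, 0.1, -0.2],
  [100, 0.15, -0.63, 0.1, -0.2],
  [100, 0.15, -0.63, 0.1, -0.2],
  [100, 0.15, -0.63, 0.1, -0.2],
  [100, 0.15, -0.63, 0.1, -0.2],
  [100, 0.15, -0.63, 0.1, -0.2],
  [100, 0.15, -0.63, 0, -0.2],
  [100, 0.15, -0.63, 0, -0.2],
  [100, 0.15, -0.63, 0, -0.2],
  [100, 0.15, -0.63, 0, -0.2],
  [100, 0.15, -0.63, 0, -0.2],
  [100, 0.15, -0.63, 0, -0.2],
])

```text
clock: 1.7
position: [0.3719, 0.1111, 0.2334]
ee_rot: [-2.298, -2.142, -0.0]
force: [-0.6, -0.4, 0.3]
width: 1.0
gripper_force: 0.0
```

Emit:
apply_moves([
  [100, 0.15, -0.63, 0, -0.2],
  [100, 0.15, -0.63, 0, -0.2],
  [100, 0.15, -0.63, 0, -0.2],
  [100, 0.15, -0.63, 0, -0.2],
  [100, 0.15, -0.63, 0, -0.2],
  [100, 0.15, -0.63, 0, -0.2],
  [100, 0.15, -0.63, 0, -0.2],
  [100, 0.15, -0.63, 0, -0.2],
  [100, 0.15, -0.63, 0, -0.2],
  [100, 0.15, -0.63, -0.3, -0.2],
  [100, 0.15, -0.63, -0.3, -0.2],
  [100, 0.15, -0.63, -0.3, -0.2],
])

```text
clock: 3.2
position: [0.4796, -0.3422, 0.1787]
ee_rot: [-3.106, -0.472, 0.0]
force: [-0.1, 0.7, 1.0]
width: 1.0
gripper_force: 0.0
```

Emit:
apply_moves([
  [100, 0.09, -0.08, 0, -0.19],
  [100, 0, 0, -0.5, 0],
  [100, 0, 0, -0.5, 0],
  [100, 0, 0, -0.5, 0],
  [100, 0, 0, -0.5, 0],
  [100, 0, 0, -0.3, 0],
  [100, 0, 0, -0.2, 0],
  [100, 0, 0, 0, 0],
])

```text
clock: 4.2
position: [0.485, -0.3455, 0.0292]
ee_rot: [-3.124, -0.33, 0.001]
force: [0.2, -0.6, 0.1]
width: 0.999
gripper_force: 0.0
```

```bash
python3 - <<'E'
from h import *
for n,b in(('top',(170,290,400,520)),('side',(280,390,230,400))):
    im,d=grab(n); a=im[b[0]:b[1],b[2]:b[3]]; a=cv2.resize(a,(400,int(400*a.shape[0]/a.shape[1])),interpolation=cv2.INTER_CUBIC)
    a=a[:300]if 0 else a; globals()[n]=cv2.resize(a,(400,400))
cv2.imwrite('pics/grasp.png',np.hstack([top,side])[:,:,::-1])
print(observe()['position'],observe()['force'])
E
```

```text
[ 0.48561463 -0.34588949  0.03016995] [ 0.27945418 -0.2830506   0.16040996]
```

View pics/grasp.png

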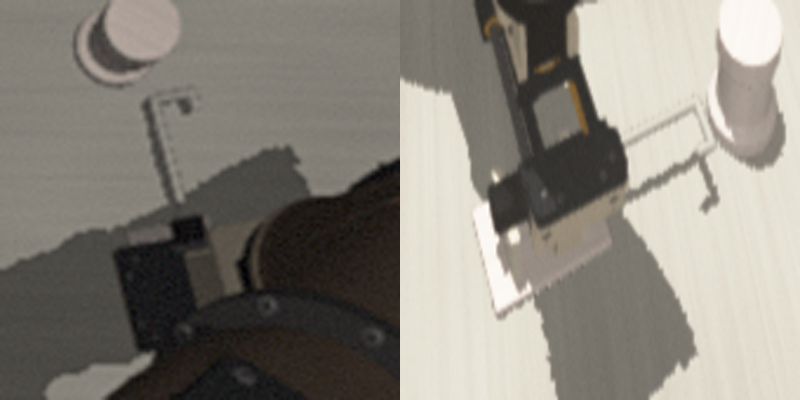

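The gripper straddles the black handle near its middle; the handle's ends stick out both ways. Closing on it next.

Emit:
apply_moves([
  [0, 0, 0, 0, 0],
  [0, 0, 0, 0, 0],
  [0, 0, 0, 0, 0],
  [0, 0, 0, 0, 0],
  [0, 0, 0, 0, 0],
  [0, 0, 0, 0, 0],
], newtons=40)

```text
clock: 5.05
position: [0.4852, -0.3454, 0.0294]
ee_rot: [-3.124, -0.33, 0.0]
force: [-0.3, 0.3, 0.8]
width: 0.396
gripper_force: 0.0
```

```bash
python3 - <<'E'
from h import *
o=observe(); print(o['position'],o['ee_rot'],o['force'],o['width'],o['gripper_force'])
E
```

```text
[ 0.48521571 -0.34540517  0.02941201] [-3.12417269e+00 -3.30358269e-01  1.42561100e-04] [-0.32053775  0.30839116  0.80940467] 0.39622758639353123 0.0
```

Emit:
apply_moves([
  [0, 0, 0, 0, 0],
  [0, 0, 0, 0, 0],
  [0, 0, 0, 0, 0],
  [0, 0, 0, 0, 0],
])

```text
clock: 5.55
position: [0.4853, -0.3454, 0.0294]
ee_rot: [3.124, 0.33, -0.0]
force: [0.3, -0.0, -0.7]
width: 0.01
gripper_force: 0.0
```

```bash
python3 - <<'E'
from h import *
a,_=grab('top'); b,_=grab('side')
A=cv2.resize(a[190:290,400:500],(400,400),interpolation=cv2.INTER_CUBIC)
B=cv2.resize(b[270:370,240:340],(400,400),interpolation=cv2.INTER_CUBIC)
cv2.imwrite('pics/g2.png',np.clip(np.hstack([A,B])[:,:,::-1]*1.3,0,255))
R=cv2.Rodrigues(observe()['ee_rot'])[0]; print(R.round(3))
E
```

```text
[[ 0.978  0.209  0.   ]
 [ 0.209 -0.978  0.   ]
 [ 0.    -0.    -1.   ]][ WARN:0@0.743] global loadsave.cpp:1063 imwrite_ Unsupported depth image for selected encoder is fallbacked to CV_8U.
```

View pics/g2.png

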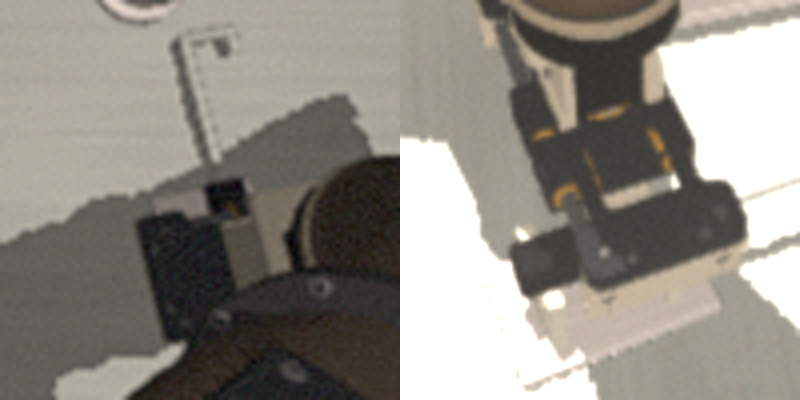

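```bash
python3 - <<'E'
from h import *
S=pts('side');T=pts('top')
for (x,y) in((540,260),(600,240),(670,240),(730,210),(620,285),(670,270),(730,245),(640,310),(700,297),(590,300),(655,185)):
    u,v=240+(x-400)//4,270+y//4; print('s',(x,y),S[v,u].round(3))
for (x,y) in((225,190),(225,205),(185,280),(150,230),(245,245),(275,225),(205,140)):
    u,v=400+x//4,190+y//4; print('t',(x,y),T[v,u].round(3))
im=load('side')['im']; m=np.zeros(im.shape[:2],bool); m[320:350,262:290]=1
q=S[m&(im.max(2)<60)&(S[...,2]<.065)]; print(q.min(0),q.max(0),len(q))
o=observe(); print(o['width'],o['position'],o['joints'],o['ft_torque'])
E
```

```text
s (540, 260) [ 0.451 -0.359  0.056]
s (600, 240) [ 0.476 -0.427  0.167]
s (670, 240) [ 0.504 -0.433  0.168]
s (730, 210) [ 0.533 -0.42   0.166]
s (620, 285) [ 0.482 -0.443  0.157]
s (670, 270) [ 0.504 -0.435  0.151]
s (730, 245) [ 0.531 -0.433  0.159]
s (640, 310) [ 0.5   -0.363  0.006]
s (700, 297) [ 0.532 -0.363  0.009]
s (590, 300) [ 0.468 -0.439  0.142]
s (655, 185) [ 0.518 -0.285  0.001]
t (225, 190) [ 0.527 -0.333  0.058]
t (225, 205) [ 0.511 -0.307  0.132]
t (185, 280) [ 0.464 -0.268  0.17 ]
t (150, 230) [ 0.494 -0.251  0.166]
t (245, 245) [ 0.483 -0.293  0.201]
t (275, 225) [ 0.493 -0.3    0.224]
t (205, 140) [ 0.559 -0.323  0.051]
[ 0.44003001 -0.36834372  0.03990194] [ 0.46854415 -0.34227068  0.05904068] 128
0.006661559794362235 [ 0.48527871 -0.34538833  0.02944771] [ 0.03198212  0.68141769  0.7561323   1.86237594 -0.61477098  0.84707539
 -0.2585682 ] [-0.09314778  0.20014447 -0.02727138]
```

```bash
python3 - <<'E'
from h import *
s=load('side')
def proj(p):
    c=s['R'].T@(np.array(p)-s['o']); K=s['K']; return (K[0,2]+K[0,0]*c[0]/-c[2], K[1,2]-K[1,1]*c[1]/-c[2])
R=np.array([.4221,.9064,0]) 
for z in(.197,.216,.242,.263,.3):
    print(z,[np.round(proj(np.array([.2637,.566,z])+k*.046*R),1).tolist() for k in(-1,0,1)])
im=cv2.imread('pics/side0.png'); cv2.imwrite('pics/g3.png',cv2.resize(im[20:110,150:240],(540,540),interpolation=cv2.INTER_CUBIC))
E
```

```text
0.197 [[188.1, 95.4], [194.6, 90.2], [200.9, 85.3]]
0.216 [[187.0, 90.1], [193.7, 85.0], [200.0, 80.2]]
0.242 [[185.6, 82.8], [192.4, 77.8], [198.8, 73.1]]
0.263 [[184.4, 76.7], [191.3, 71.8], [197.8, 67.3]]
0.3 [[182.3, 65.7], [189.3, 61.1], [196.0, 56.7]]
```

View pics/g3.png

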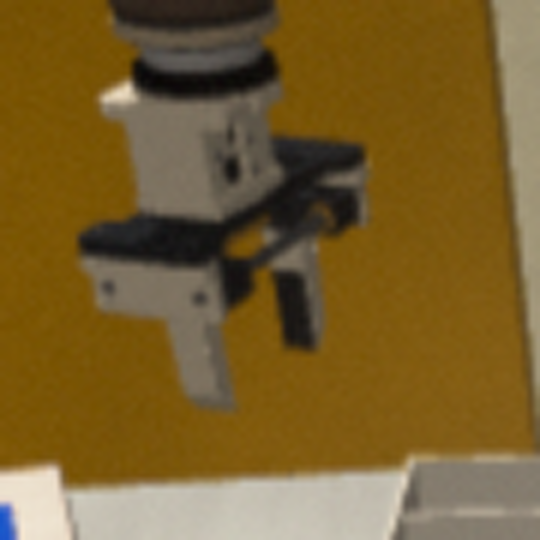

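Emit:
apply_moves([
  [0, 0, 0, 0.5, 0],
  [0, 0, 0, 0.5, 0],
  [0, 0, 0, 0.5, 0],
  [0, 0, 0, 0.5, 0],
  [0, 0, 0, 0, 0],
])

```text
clock: 6.28
position: [0.4862, -0.3465, 0.1516]
ee_rot: [3.122, 0.33, 0.005]
force: [0.4, -1.4, -1.3]
width: 0.008
gripper_force: 0.0
```

```bash
python3 - <<'E'
from h import *
im,_=grab('side'); S=pts('side'); o=observe(); p=o['position']; print(p,o['width'])
m=(np.hypot(S[...,0]-p[0],S[...,1]-p[1])<.045)&(S[...,2]>.07)
for lo in np.arange(.07,.26,.01):
    q=S[m&(S[...,2]>=lo)&(S[...,2]<lo+.01)]
    if len(q): print(round(lo,2),len(q),q.min(0).round(3),q.max(0).round(3))
s=load('side');c=s['R'].T@(p-s['o']);K=s['K'];u,v=K[0,2]+K[0,0]*c[0]/-c[2],K[1,2]-K[1,1]*c[1]/-c[2];print('TCP px',u,v)
u,v=int(u),int(v); a=cv2.resize(im[v-60:v+50,u-60:u+60],(600,550),interpolation=cv2.INTER_CUBIC); cv2.imwrite('pics/g4.png',a[:,:,::-1])
E
```

```text
[ 0.48573948 -0.34565021  0.15008955] 0.0038190898493244917
0.21 2 [ 0.476 -0.353  0.214] [ 0.476 -0.351  0.218]
0.24 7 [ 0.488 -0.377  0.248] [ 0.507 -0.371  0.249]
0.25 113 [ 0.445 -0.384  0.25 ] [ 0.516 -0.328  0.26 ]
TCP px 290.2034427727465 297.45777375503417
```

View pics/g4.png

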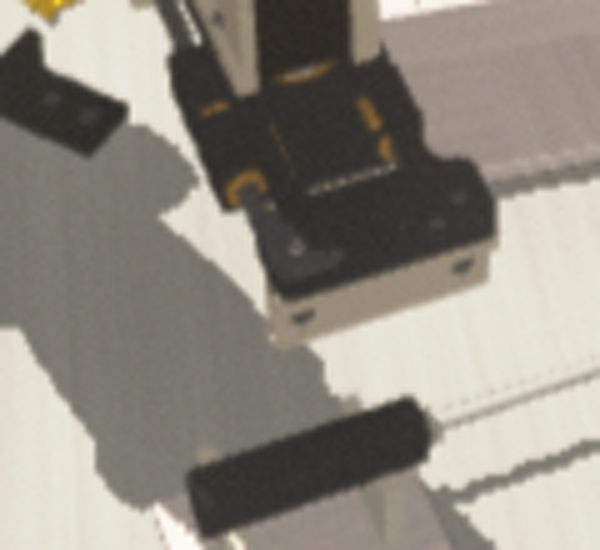

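The panel hides the shut fingers: the crop centre, where the TCP should be, shows none, and the rod is untouched at (310,465) in the crop. I'll open the gripper and measure the true tip height.

Emit:
apply_moves([
  [100, 0, 0, 0, 0],
  [100, 0, 0, 0, 0],
  [100, 0, 0, 0, 0],
  [100, 0, 0, 0, 0],
  [100, 0, 0, 0, 0],
  [100, 0, 0, 0, 0],
  [100, 0, 0, 0, 0],
  [100, 0, 0, 0, 0],
  [100, 0, 0, 0, 0],
  [100, 0, 0, 0, 0],
])

```text
clock: 7.58
position: [0.4853, -0.3454, 0.1494]
ee_rot: [3.124, 0.33, 0.0]
force: [-0.3, 0.2, -0.2]
width: 0.995
gripper_force: 0.0
```

```bash
python3 - <<'E'
from h import *
im,_=grab('side'); S=pts('side'); o=observe(); p=o['position']; print(p,o['width'])
y=np.array([.209,-.978,0])
d=S-p; a=d@y; b=d@np.array([.978,.209,0])
m=(abs(a)<.1)&(abs(b)<.06)&(S[...,2]>.065)&(S[...,2]<.3)
for lo in np.arange(.06,.28,.01):
    k=m&(S[...,2]>=lo)&(S[...,2]<lo+.01)
    if k.any(): print(round(lo,2),k.sum(),'close',a[k].min().round(3),a[k].max().round(3),'along',b[k].min().round(3),b[k].max().round(3), 'px',np.argwhere(k).mean(0).round()[::-1])
E
```

```text
[ 0.48528463 -0.34541179  0.1494872 ] 0.9929070101679143
0.17 1 close -0.046 -0.046 along -0.004 -0.004 px [280. 271.]
0.18 11 close -0.047 0.057 along -0.011 0.009 px [287. 283.]
0.19 56 close -0.049 0.064 along -0.011 0.01 px [295. 295.]
0.2 49 close -0.06 0.064 along -0.012 0.011 px [297. 299.]
0.21 18 close -0.061 0.065 along -0.012 0.008 px [292. 287.]
0.24 98 close -0.085 0.088 along -0.037 0.034 px [301. 296.]
0.25 273 close -0.084 0.088 along -0.037 0.036 px [292. 284.]
0.26 363 close -0.084 0.094 along -0.037 0.036 px [275. 262.]
0.27 277 close -0.092 0.096 along -0.037 0.037 px [298. 275.]
0.28 1400 close -0.096 0.096 along -0.037 0.036 px [296. 270.]
```

The real fingertips are about 30 mm above the reported TCP z. They measure z≈0.178 against a reported 0.149, and tip to body is 66 mm as specified. I'll correct z by that amount.

Emit:
apply_moves([
  [100, 0, 0, -0.6, 0],
  [100, 0, 0, -0.6, 0],
  [100, 0, 0, -0.6, 0],
  [100, 0, 0, -0.4, 0],
  [100, 0, 0, -0.2, 0],
  [0, 0, 0, -0.1, 0],
  [0, 0, 0, 0, 0],
  [0, 0, 0, 0, 0],
  [0, 0, 0, 0, 0],
  [0, 0, 0, 0, 0],
  [0, 0, 0, 0, 0],
  [0, 0, 0, 0, 0],
], newtons=40)

```text
clock: 9.12
position: [0.4852, -0.3454, -0.0005]
ee_rot: [3.124, 0.33, -0.0]
force: [-0.1, 0.7, -0.6]
width: 0.284
gripper_force: 0.0
```

Emit:
apply_moves([
  [0, 0, 0, 0, 0],
  [0, 0, 0, 0, 0],
  [0, 0, 0, 0, 0],
])

```text
clock: 9.5
position: [0.4853, -0.3454, -0.0006]
ee_rot: [3.124, 0.33, -0.0]
force: [-0.4, -0.3, 0.3]
width: 0.239
gripper_force: 40.0
```

Emit:
apply_moves([
  [0, 0, 0, 0.3, 0],
  [0, 0, 0, 0.5, 0],
  [0, 0, 0, 0.6, 0],
  [0, 0, 0, 0.6, 0],
  [0, 0, 0, 0.5, 0],
  [0, 0, 0, 0, 0],
])

```text
clock: 10.25
position: [0.4861, -0.3467, 0.1526]
ee_rot: [3.122, 0.33, 0.006]
force: [0.6, -0.4, -1.6]
width: 0.241
gripper_force: 40.0
```

Emit:
apply_moves([
  [0, -0.1, 0.4, 0, -0.02],
  [0, -0.15, 0.6, 0, -0.02],
  [0, -0.15, 0.6, 0, -0.02],
  [0, -0.15, 0.6, 0, -0.02],
  [0, -0.15, 0.6, 0, -0.02],
  [0, -0.15, 0.6, 0, -0.02],
  [0, -0.15, 0.6, 0, -0.02],
  [0, -0.15, 0.6, 0, -0.02],
  [0, -0.15, 0.6, 0, -0.02],
  [0, -0.15, 0.6, 0, -0.02],
  [0, -0.15, 0.6, 0, -0.02],
  [0, -0.1, 0.5, 0, -0.02],
])

```text
clock: 11.75
position: [0.382, 0.0699, 0.1491]
ee_rot: [-3.138, -0.143, 0.002]
force: [-0.1, 0.4, -1.4]
width: 0.239
gripper_force: 40.0
```

```bash
cat > rod.py <<'E'
from h import *
def rodlook():
    im,_=grab('top'); P=pts('top'); o=observe(); p=o['position']; R=cv2.Rodrigues(o['ee_rot'])[0]
    x=R[:,1]; x=np.array([-x[1],x[0],0]); x=x if x[0]>0 else -x; y=np.array([-x[1],x[0],0])
    O=np.array([.6953,-.0622,0]);t=np.radians(5.2);F=np.array([[np.cos(t),-np.sin(t),0],[np.sin(t),np.cos(t),0],[0,0,1]])
    d=P-p; a=d@x; b=d@y; zt=p[2]+.047
    m=(a>.055)&(a<.17)&(abs(b)<.06)&(abs(P[...,2]-zt-.002)<.016)
    print('tcp',p.round(4),'fix',(F.T@(p-O)).round(4),'rodz exp',zt,'yaw',np.degrees(np.arctan2(x[1],x[0])),'F',o['force'].round(1))
    s=m&(a<.13)&(b>-.012)&(b<.02)
    if s.sum()>5:
        l=np.polyfit(a[s],b[s],1); zl=np.polyfit(a[s],P[...,2][s],1); print('rod b(a)',l.round(4),'z',np.polyval(zl,[.06,.14]).round(4),s.sum())
    h=m&(a>.13); 
    if h.any(): print('hook a',a[h].min(),a[h].max(),'b',b[h].min(),b[h].max(),h.sum())
    return im,P
E
python3 -c "
from rod import *
rodlook()"
```

```text
tcp [0.3814 0.0731 0.1489] fix [-0.3004  0.1632  0.1489] rodz exp 0.19591181947101788 yaw 5.3637546724363565 F [-0.5  3.4 -1.9]
rod b(a) [ 0.0075 -0.0027] z [0.1997 0.1996] 125
hook a 0.13050489180386066 0.1503436783561676 b -0.037736122152963646 0.001072383783729538 102
```

Emit:
apply_moves([
  [0, 0, 0.05, -0.4, 0],
  [0, 0, 0, -0.4, 0],
  [0, 0, 0, -0.33, 0],
  [0, 0, 0, 0, 0],
])

```text
clock: 12.3
position: [0.3818, 0.0706, 0.0807]
ee_rot: [3.137, 0.14, -0.005]
force: [0.5, -0.9, -1.7]
width: 0.236
gripper_force: 40.0
```

Emit:
apply_moves([
  [0, 0.25, 0.023, 0, 0],
  [0, 0.25, 0.023, 0, 0],
  [0, 0.25, 0.023, 0, 0],
  [0, 0.25, 0.023, 0, 0],
  [0, 0.25, 0.022, 0, 0],
  [0, 0, 0, 0, 0],
])

```text
clock: 13.05
position: [0.4596, 0.0782, 0.0817]
ee_rot: [3.138, 0.142, 0.001]
force: [-0.1, 0.4, -1.8]
width: 0.237
gripper_force: 40.0
```

```bash
python3 -c "
from rod import *
rodlook()"
```

```text
tcp [0.4585 0.0781 0.0815] fix [-0.2231  0.1612  0.0815] rodz exp 0.1284996462214668 yaw 5.169605730533245 F [-0.9  0.4 -2. ]
rod b(a) [0.002  0.0015] z [0.1333 0.1319] 54
hook a 0.13103717936993384 0.16970331464790833 b -0.048825158827262426 0.043508708743453674 98
```

Emit:
apply_moves([
  [0, 0, 0.05, 0, 0],
  [0, 0.23, 0.021, 0, 0],
  [0, 0.23, 0.021, 0, 0],
  [0, 0.23, 0.021, 0, 0],
  [0, 0.22, 0.02, 0, 0],
  [0, 0, 0, 0, 0],
  [0, 0, 0, 0, 0],
])

```text
clock: 13.98
position: [0.5124, 0.0861, 0.0815]
ee_rot: [3.138, 0.142, -0.001]
force: [0.1, -0.4, -1.0]
width: 0.234
gripper_force: 40.0
```

```bash
python3 -c "
from rod import *
im,P=rodlook()
cv2.imwrite('pics/hook1.png',np.clip(cv2.resize(im[145:225,262:342],(600,600),interpolation=cv2.INTER_CUBIC)*1.6,0,255).astype(np.uint8)[:,:,::-1])"
```

```text
tcp [0.5122 0.0862 0.0815] fix [-0.1688  0.1644  0.0815] rodz exp 0.12848538409774712 yaw 5.179102770372664 F [-0.  -1.  -1.6]
rod b(a) [ 0.0979 -0.0102] z [0.1234 0.1347] 23
hook a 0.13061939388391997 0.1694158318199927 b -0.03391554534397016 0.04027383088801203 90
```

View pics/hook1.png

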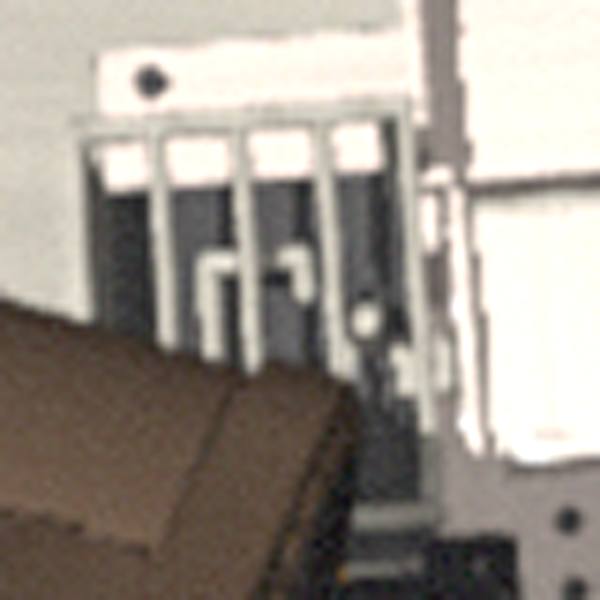

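The hook shows inside the guard: its cross piece is at crop (255,260), its tip at (303,295), and the pin at (367,318), to the right of and behind the tip. I'll check the height of the pale block at (410,365) before pulling past it.

```bash
python3 -c "
from h import *
P=pts('top');O=np.array([.6953,-.0622,0]);t=np.radians(5.2);F=np.array([[np.cos(t),-np.sin(t),0],[np.sin(t),np.cos(t),0],[0,0,1]])
Q=(P-O)@F
for v in range(188,202,1): print(v,[tuple((Q[v,u]*1000).round().astype(int).tolist()) for u in range(312,321)])
"
```

```text
188 [(-50, 109, 143), (-36, 109, 79), (-37, 106, 81), (-36, 103, 78), (-55, 99, 158), (-55, 97, 160), (-56, 94, 161), (-23, 94, 14), (-23, 91, 13)]
189 [(-52, 110, 138), (-38, 109, 76), (-40, 106, 82), (-39, 104, 77), (-40, 101, 80), (-58, 97, 163), (-59, 95, 164), (-25, 94, 12), (-25, 91, 12)]
190 [(-52, 110, 126), (-46, 108, 101), (-42, 106, 79), (-42, 104, 79), (-45, 101, 94), (-61, 97, 163), (-61, 95, 162), (-46, 93, 93), (-46, 91, 93)]
191 [(-53, 111, 121), (-50, 108, 106), (-47, 106, 93), (-48, 104, 92), (-48, 101, 94), (-63, 97, 163), (-63, 95, 161), (-49, 93, 93), (-49, 91, 92)]
192 [(-53, 111, 110), (-53, 109, 107), (-50, 106, 93), (-51, 104, 94), (-51, 101, 94), (-66, 97, 162), (-66, 95, 163), (-51, 93, 94), (-51, 91, 91)]
193 [(-55, 111, 108), (-55, 109, 106), (-53, 107, 95), (-53, 104, 94), (-53, 101, 94), (-68, 98, 163), (-68, 95, 160), (-54, 94, 94), (-54, 91, 91)]
194 [(-58, 112, 108), (-58, 109, 107), (-248, 83, 1014), (-56, 104, 93), (-56, 102, 93), (-71, 98, 164), (-71, 95, 164), (-57, 94, 94), (-56, 91, 91)]
195 [(-60, 112, 106), (-61, 109, 107), (-58, 107, 93), (-
[... 299 characters left out ...]
-64, 105, 94), (-63, 102, 91), (-78, 98, 162), (-78, 96, 163), (-78, 94, 160), (-65, 92, 95)]
198 [(-68, 112, 107), (-69, 110, 111), (-65, 108, 90), (-65, 105, 86), (-65, 103, 87), (-80, 99, 159), (-81, 96, 163), (-248, 83, 1014), (-51, 93, 10)]
199 [(-71, 112, 107), (-71, 110, 107), (-71, 107, 107), (-71, 105, 106), (-66, 103, 79), (-82, 99, 159), (-83, 96, 161), (-82, 94, 159), (-54, 93, 11)]
200 [(-73, 113, 105), (-74, 110, 107), (-73, 108, 103), (-73, 105, 103), (-69, 103, 79), (-85, 99, 160), (-86, 97, 164), (-85, 94, 162), (-57, 93, 14)]
201 [(-76, 113, 108), (-76, 110, 108), (-72, 108, 81), (-76, 105, 103), (-71, 103, 78), (-88, 99, 163), (-88, 97, 164), (-87, 94, 159), (-60, 94, 12)]
```

Emit:
apply_moves([
  [0, 0.01, -0.14, 0, 0],
  [0, 0.01, -0.14, 0, 0],
  [0, 0.02, -0.14, 0, 0],
  [0, 0.01, -0.145, 0, 0],
  [0, 0, 0, 0, 0],
  [0, 0, 0, 0, 0],
])

```text
clock: 14.78
position: [0.5159, 0.0527, 0.0816]
ee_rot: [-3.138, -0.142, 0.0]
force: [0.7, -0.2, -0.5]
width: 0.236
gripper_force: 40.0
```

Emit:
apply_moves([
  [0, -0.1, -0.009, 0, 0],
  [0, -0.1, -0.009, 0, 0],
  [0, -0.1, -0.009, 0, 0],
  [0, -0.1, -0.009, 0, 0],
  [0, -0.1, -0.009, 0, 0],
  [0, 0, 0, 0, 0],
])

```text
clock: 15.52
position: [0.4852, 0.0499, 0.0817]
ee_rot: [-3.138, -0.143, 0.001]
force: [0.1, -1.2, -1.0]
width: 0.238
gripper_force: 40.0
```

Emit:
apply_moves([
  [0, -0.1, -0.009, 0, 0],
  [0, -0.1, -0.009, 0, 0],
  [0, -0.1, -0.009, 0, 0],
  [0, -0.1, -0.009, 0, 0],
])

```text
clock: 16.02
position: [0.4615, 0.0476, 0.0817]
ee_rot: [3.138, 0.142, 0.0]
force: [3.2, 0.7, -1.4]
width: 0.236
gripper_force: 40.0
```

```bash
cat > pin.py <<'E'
from rod import *
im,P=rodlook()
O=np.array([.6953,-.0622,0]);t=np.radians(5.2);F=np.array([[np.cos(t),-np.sin(t),0],[np.sin(t),np.cos(t),0],[0,0,1]])
Q=(P-O)@F
k=(Q[...,0]>-.125)&(Q[...,0]<.02)&(Q[...,1]>.09)&(Q[...,1]<.2)&(Q[...,2]>.138)&(Q[...,2]<.152)
for v,u in np.argwhere(k): print((u,v),(Q[v,u]*1000).round().astype(int).tolist(),end=' ')
k=(Q[...,0]>-.11)&(Q[...,0]<.02)&(Q[...,1]>.085)&(Q[...,1]<.145)&(Q[...,2]>.124)&(Q[...,2]<.137)
print('\nhook'); 
for v,u in np.argwhere(k): print((u,v),(Q[v,u]*1000).round().astype(int).tolist(),end=' ')
E
python3 pin.py
```

```text
tcp [0.4606 0.0475 0.0816] fix [-0.2238  0.1305  0.0816] rodz exp 0.1285569535022472 yaw 5.180359588143306 F [ 0.9 -0.  -1.3]
rod b(a) [0.009  0.0012] z [0.1324 0.1324] 43
hook a 0.13042925858649715 0.1690685772756941 b -0.050952151650103375 0.004405094985047293 101
(np.int64(312), np.int64(162)) [13, 104, 150] (np.int64(313), np.int64(162)) [13, 102, 150] (np.int64(314), np.int64(162)) [15, 100, 144] (np.int64(313), np.int64(163)) [13, 102, 144] (np.int64(311), np.int64(200)) [-81, 114, 147] (np.int64(310), np.int64(201)) [-83, 116, 146] (np.int64(311), np.int64(201)) [-83, 114, 145] (np.int64(312), np.int64(201)) [-83, 112, 146] (np.int64(309), np.int64(202)) [-86, 119, 147] (np.int64(310), np.int64(202)) [-86, 116, 148] (np.int64(311), np.int64(202)) [-86, 114, 146] (np.int64(312), np.int64(202)) [-86, 112, 148] (np.int64(313), np.int64(202)) [-85, 109, 142] (np.int64(310), np.int64(203)) [-89, 117, 149] (np.int64(311), np.int64(203)) [-89, 114, 148] (np.int64(312), np.int64(203)) [-89, 112, 151] (np.int64(310), np.int64(204)) [-89, 117, 139] (np.int64(311), np.int64(204)) [-90, 1
[... 3314 characters left out ...]
, np.int64(208)) [-97, 133, 136] (np.int64(305), np.int64(208)) [-97, 130, 133] (np.int64(303), np.int64(209)) [-99, 135, 133] (np.int64(304), np.int64(209)) [-99, 133, 132] (np.int64(305), np.int64(209)) [-99, 131, 132] (np.int64(303), np.int64(210)) [-101, 136, 132] (np.int64(304), np.int64(210)) [-101, 133, 131] (np.int64(305), np.int64(210)) [-102, 131, 131] (np.int64(303), np.int64(211)) [-104, 136, 130] (np.int64(304), np.int64(211)) [-104, 133, 134] (np.int64(305), np.int64(211)) [-104, 131, 132] (np.int64(303), np.int64(212)) [-107, 136, 133] (np.int64(304), np.int64(212)) [-107, 133, 133] (np.int64(305), np.int64(212)) [-107, 131, 135] (np.int64(306), np.int64(212)) [-107, 129, 129]
```

Emit:
apply_moves([
  [0, -0.06, -0.005, 0, 0],
  [0, -0.06, -0.005, 0, 0],
  [0, -0.06, -0.006, 0, 0],
  [0, 0, 0, 0, 0],
])

```text
clock: 16.58
position: [0.4505, 0.0467, 0.0816]
ee_rot: [-3.138, -0.142, 0.001]
force: [1.1, -0.3, -1.0]
width: 0.234
gripper_force: 40.0
```

Emit:
apply_moves([
  [0, -0.03, -0.003, 0, 0],
  [0, -0.03, -0.003, 0, 0],
  [0, 0, 0, 0, 0],
])

```text
clock: 16.95
position: [0.4473, 0.0463, 0.0816]
ee_rot: [-3.138, -0.142, 0.0]
force: [1.8, 0.1, -1.4]
width: 0.235
gripper_force: 40.0
```

Emit:
apply_moves([
  [0, -0.04, -0.004, 0, 0],
  [0, 0, 0, 0, 0],
])

```text
clock: 17.2
position: [0.4468, 0.0461, 0.0821]
ee_rot: [3.138, 0.143, 0.005]
force: [7.6, 0.6, -3.5]
width: 0.234
gripper_force: 40.0
```

Emit:
apply_moves([
  [0, -0.04, -0.004, 0, 0],
  [0, 0, 0, 0, 0],
])

```text
clock: 17.45
position: [0.4466, 0.0458, 0.0827]
ee_rot: [3.137, 0.143, 0.011]
force: [12.9, 1.0, -4.0]
width: 0.233
gripper_force: 40.0
```

Emit:
apply_moves([
  [0, 0.12, 0.011, 0, 0],
  [0, 0.12, 0.011, 0, 0],
  [0, 0.1, 0.009, 0, 0],
  [0, 0, 0, 0, 0],
  [0, -0.01, 0.14, 0, 0],
  [0, -0.01, 0.14, 0, 0],
  [0, -0.02, 0.14, 0, 0],
  [0, -0.01, 0.145, 0, 0],
  [0, 0, 0, 0, 0],
])

```text
clock: 18.58
position: [0.46, 0.0826, 0.0816]
ee_rot: [-3.138, -0.145, 0.0]
force: [-0.2, 0.3, -1.1]
width: 0.236
gripper_force: 40.0
```

```bash
python3 pin.py | sed '/hook$/,$d'
```

```text
tcp [0.46   0.082  0.0816] fix [-0.2212  0.1649  0.0816] rodz exp 0.12862486627164033 yaw 5.248949635960691 F [-0.   1.  -1.8]
rod b(a) [0.0018 0.0023] z [0.1316 0.1314] 53
hook a 0.13019010127625735 0.16857514140133745 b -0.032944836698704245 0.03962750909533473 91
(np.int64(312), np.int64(162)) [14, 104, 149] (np.int64(313), np.int64(162)) [13, 102, 151] (np.int64(314), np.int64(162)) [14, 100, 147] (np.int64(312), np.int64(163)) [13, 105, 143] (np.int64(313), np.int64(163)) [13, 102, 141] (np.int64(314), np.int64(163)) [14, 100, 140] (np.int64(311), np.int64(206)) [-96, 115, 148] (np.int64(312), np.int64(206)) [-96, 112, 146] (np.int64(310), np.int64(207)) [-98, 117, 146] (np.int64(311), np.int64(207)) [-99, 115, 149] (np.int64(312), np.int64(207)) [-98, 113, 145] (np.int64(313), np.int64(207)) [-98, 110, 142] (np.int64(310), np.int64(208)) [-100, 118, 146] (np.int64(311), np.int64(208)) [-101, 115, 147] (np.int64(312), np.int64(208)) [-100, 113, 144] (np.int64(313), np.int64(208)) [-101, 110, 148] (np.int64(310), np.int64(209)) [-103, 118, 146] (np.int64(311), np.int64(209)) [-103, 115, 145] (np.int64(312), np.int64(209)) [-104, 113, 149] (np.int64(313), np.int64(209)) [-103, 111, 143] (np.int64(311), np.int64(210)) [-105, 116, 141] (np.int64(312), np.int64(210)) [-105, 113, 141]
```

Emit:
apply_moves([
  [0, -0.2, -0.018, 0, 0],
  [0, -0.3, -0.027, 0, 0],
  [0, -0.3, -0.027, 0, 0],
  [0, -0.3, -0.027, 0, 0],
  [0, -0.29, -0.027, 0, 0],
  [0, 0, 0, 0.2, 0],
  [0, 0, 0, 0.5, 0],
  [0, 0, 0, 0.44, 0],
])

```text
clock: 19.62
position: [0.3756, 0.0731, 0.1503]
ee_rot: [3.138, 0.14, -0.002]
force: [-0.1, 0.4, 0.1]
width: 0.239
gripper_force: 40.0
```

Emit:
apply_moves([
  [0, 0.12, -0.5, 0, 0.02],
  [0, 0.15, -0.6, 0, 0.02],
  [0, 0.15, -0.6, 0, 0.02],
  [0, 0.15, -0.6, 0, 0.02],
  [0, 0.15, -0.6, 0, 0.02],
  [0, 0.15, -0.6, 0, 0.02],
  [0, 0.15, -0.6, 0, 0.02],
  [0, 0.16, -0.6, 0, 0.02],
  [0, 0.16, -0.6, 0, 0.02],
  [0, 0.16, -0.6, 0, 0.02],
  [0, 0.16, -0.6, 0, 0.02],
  [0, 0.16, -0.5, 0, 0.016],
])

```text
clock: 21.12
position: [0.4848, -0.3474, 0.1499]
ee_rot: [-3.125, -0.325, 0.001]
force: [-0.4, -1.1, -0.1]
width: 0.238
gripper_force: 40.0
```

Emit:
apply_moves([
  [0, 0, 0, 0, 0],
  [0, 0, 0, 0, 0],
  [0, 0, 0, 0, 0],
])

```text
clock: 21.5
position: [0.4856, -0.3446, 0.1499]
ee_rot: [-3.123, -0.328, 0.0]
force: [-0.3, 0.4, -2.2]
width: 0.236
gripper_force: 40.0
```

```bash
python3 -c "
from rod import *
rodlook()"
```

```text
tcp [ 0.4858 -0.3447  0.15  ] fix [-0.2342 -0.2623  0.15  ] rodz exp 0.1970122979465027 yaw 12.021160912987646 F [-0.5 -1.1 -1.4]
rod b(a) [-0.0095  0.0046] z [0.2001 0.1986] 125
hook a 0.1301516321691261 0.14969967131206255 b -0.033028056629324495 0.006891269835868471 96
```

Emit:
apply_moves([
  [0, 0, -0.01, -0.4, 0],
  [0, 0, 0, -0.6, 0],
  [0, 0, 0, -0.6, 0],
  [0, 0, 0, -0.4, 0],
  [0, 0, 0, -0.2, 0],
  [0, 0, 0, -0.15, 0],
  [0, 0, 0, -0.1, 0],
  [0, 0, 0, -0.04, 0],
  [0, 0, 0, 0, 0],
])

```text
clock: 22.68
position: [0.486, -0.3467, 0.0009]
ee_rot: [3.124, 0.327, 0.001]
force: [-0.1, -0.5, -1.4]
width: 0.237
gripper_force: 40.0
```

Emit:
apply_moves([
  [0, 0, 0, -0.025, 0],
  [0, 0, 0, 0, 0],
  [100, 0, 0, 0, 0],
  [100, 0, 0, 0, 0],
  [100, 0, 0, 0, 0],
  [100, 0, 0, 0, 0],
  [100, 0, 0, 0, 0],
  [100, 0, 0, 0, 0],
  [100, 0, 0, 0, 0],
])

```text
clock: 23.8
position: [0.4858, -0.3465, -0.0009]
ee_rot: [3.124, 0.327, -0.0]
force: [0.3, -1.1, -0.0]
width: 0.945
gripper_force: 0.0
```

Emit:
apply_moves([
  [100, 0, 0, 0.3, 0],
  [100, 0, 0, 0.6, 0],
  [100, 0, 0, 0.6, 0],
  [100, 0, 0, 0.6, 0],
  [100, 0, 0, 0.6, 0],
  [100, 0, 0, 0.3, 0],
])

```text
clock: 24.55
position: [0.4862, -0.3474, 0.182]
ee_rot: [3.123, 0.326, 0.004]
force: [-0.4, -0.4, 0.2]
width: 1.001
gripper_force: 0.0
```

```bash
python3 - <<'E'
from h import *
im,_=grab('side'); S=pts('side'); m=np.zeros(S.shape[:2],bool); m[305:355,250:330]=1
q=S[m&(im.max(2)<60)&(S[...,2]>.035)&(S[...,2]<.07)]; r=cv2.minAreaRect(q[:,:2].astype(np.float32)); print(r,len(q),q.min(0),q.max(0))
o=observe();print(o['position'],o['ee_rot'],o['width'],o['force'])
cv2.imwrite('pics/home.png',cv2.resize(im[230:390,230:430],(750,600))[:,:,::-1])
# handle bar of the tray, side view
O=np.array([.6953,-.0622,0]);t=np.radians(5.2);F=np.array([[np.cos(t),-np.sin(t),0],[np.sin(t),np.cos(t),0],[0,0,1]])
grab('top')
for n in('top','side'):
    Q=(pts(n)-O)@F
    k=(abs(Q[...,1])<.035)&(Q[...,0]>-.26)&(Q[...,0]<-.195)&(Q[...,2]>.09)&(Q[...,2]<.13); q=Q[k]; print(n,len(q),q.mean(0) if len(q) else 0,np.percentile(q,[5,95],axis=0).round(4) if len(q) else 0)
print('handle world',O+F@np.array([-.225,0,.105]))
E
```

```text
((0.48585084080696106, -0.34902578592300415), (0.09611426293849945, 0.022130805999040604), 12.27118968963623) 549 [ 0.43863731 -0.36793982  0.0415222 ] [ 0.53265573 -0.33098901  0.05953368]
[ 0.48676621 -0.34779557  0.18312118] [3.12202842 0.32643313 0.00583686] 1.0021067426406969 [ 0.85058374 -0.23871814  1.72751692]
top 141 [-0.2254078   0.00043047  0.11055806] [[-0.2307 -0.0316  0.1069]
 [-0.22    0.0323  0.1141]]
side 0 0 0
handle world [ 0.47122601 -0.08259233  0.105     ]
```

Emit:
apply_moves([
  [33, -0.026, 0.3, 0, 0.29],
  [33, -0.026, 0.45, 0, 0.29],
  [33, -0.026, 0.45, 0, 0.29],
  [33, -0.026, 0.45, 0, 0.29],
  [33, -0.026, 0.45, 0, 0.29],
  [33, -0.026, 0.45, 0, 0.29],
  [33, -0.026, 0.45, 0, 0.29],
  [33, -0.026, 0.45, 0, 0.29],
  [33, -0.026, 0.45, 0, 0.29],
  [33, -0.026, 0.45, 0, 0.3],
  [33, 0, 0, 0, 0],
  [33, 0, 0, 0, 0],
])

```text
clock: 26.15
position: [0.4697, -0.086, 0.1785]
ee_rot: [-2.118, -2.32, 0.002]
force: [-0.1, 0.1, 0.1]
width: 0.329
gripper_force: 0.0
```

```bash
python3 - <<'E'
from h import *
o=observe();p=o['position'];R=cv2.Rodrigues(o['ee_rot'])[0];y=R[:,1];print(p,np.degrees(np.arctan2(y[1],y[0])),o['width'],o['joints'].round(2))
print('need units',(np.array([.4708,-.0826,.056])-p)/.06)
E
```

```text
[ 0.46973193 -0.08604967  0.17849551] 5.210333147570968 0.3294725292516109 [-0.41  0.23  0.58  1.98 -0.15  0.98  0.34]
need units [ 0.0178012   0.05749448 -2.04159187]
```

Emit:
apply_moves([
  [33, 0.02, 0.06, -0.4, 0],
  [33, 0, 0, -0.5, 0],
  [33, 0, 0, -0.5, 0],
  [33, 0, 0, -0.4, 0],
  [33, 0, 0, -0.24, 0],
  [33, 0, 0, 0, 0],
  [0, 0, 0, 0, 0],
  [0, 0, 0, 0, 0],
  [0, 0, 0, 0, 0],
  [0, 0, 0, 0, 0],
], newtons=15)

```text
clock: 27.4
position: [0.4731, -0.082, 0.0575]
ee_rot: [2.114, 2.321, 0.003]
force: [4.9, 0.6, 1.7]
width: 0.124
gripper_force: 15.0
```

Emit:
apply_moves([
  [0, 0.035, 0, 0, 0],
  [0, 0.02, 0.002, 0.19, 0],
  [0, 0.02, 0.002, 0.18, 0],
  [0, 0, 0, 0, 0],
])

```text
clock: 27.9
position: [0.4754, -0.0817, 0.0794]
ee_rot: [-2.115, -2.322, 0.0]
force: [-1.3, -0.7, -3.1]
width: 0.122
gripper_force: 15.0
```

Emit:
apply_moves([
  [0, 0.04, 0.003, 0.18, 0],
  [0, 0.04, 0.004, 0.18, 0],
  [0, 0.06, 0.005, 0.18, 0],
  [0, 0.06, 0.006, 0.18, 0],
  [0, 0.075, 0.007, 0.17, 0],
  [0, 0.075, 0.007, 0.17, 0],
  [0, 0, 0, 0, 0],
])

```text
clock: 28.78
position: [0.4949, -0.0798, 0.1431]
ee_rot: [-2.114, -2.319, 0.003]
force: [-8.8, -1.3, 0.4]
width: 0.12
gripper_force: 15.0
```

Emit:
apply_moves([
  [0, 0.09, 0.008, 0.165, 0],
  [0, 0.09, 0.009, 0.165, 0],
  [0, 0.11, 0.01, 0.155, 0],
  [0, 0.11, 0.01, 0.155, 0],
  [0, 0, 0, 0, 0],
  [0, 0, 0, 0, 0],
  [0, 0, 0, 0, 0],
])

```text
clock: 29.65
position: [0.5174, -0.0778, 0.1812]
ee_rot: [-2.113, -2.317, 0.005]
force: [-15.6, -1.0, 8.9]
width: 0.124
gripper_force: 15.0
```

```bash
cat > br.py <<'E'
from h import *
im,_=grab('top'); P=pts('top'); o=observe(); print(o['clock'],o['position'],o['force'].round(1),o['width'])
O=np.array([.6953,-.0622,0]);t=np.radians(5.2);F=np.array([[np.cos(t),-np.sin(t),0],[np.sin(t),np.cos(t),0],[0,0,1]])
s=grab('side')[0]
A=cv2.resize(im[95:265,265:400],(397,500)); B=cv2.resize(s[170:290,260:450],(400,500//2)); B=np.vstack([B,np.zeros((250,400,3),np.uint8)])
cv2.imwrite('pics/b_%d.png'%(o['clock']*100),np.hstack([A,B])[:,:,::-1])
Q=(P-O)@F
for y0 in np.arange(-.08,.09,.02):
    k=(abs(Q[...,1]-y0)<.01)&(Q[...,0]>.015)&(Q[...,0]<.19); print(round(y0,2),[int(1000*np.median(Q[k&(abs(Q[...,0]-x)<.01)][:,2])) if (k&(abs(Q[...,0]-x)<.01)).any() else None for x in np.arange(.02,.19,.02)])
E
python3 br.py
```

```text
29.7 [ 0.5174492  -0.07783702  0.18124286] [-15.6  -1.1   7.9] 0.12493256636636581
-0.08 [112, 17, 18, 18, 19, 18, 18, 18, 69]
-0.06 [None, None, 56, 29, 28, 18, 18, 18, 66]
-0.04 [None, None, 51, 27, 27, 18, 18, 18, 68]
-0.02 [73, 19, 19, 20, 18, 18, 18, 18, 67]
0.0 [72, 21, 27, 32, 18, 18, 18, 18, 68]
0.02 [71, 19, 19, 19, 19, 18, 17, 18, 65]
0.04 [70, 19, 20, 76, 20, 18, 19, 18, 69]
0.06 [71, 18, 20, 76, 21, 18, 18, 18, 66]
0.08 [72, 18, 18, 19, 18, 19, 18, 18, 70]
```

```bash
ls pics/b_*
```

```text
pics/b_2970.png
```

View pics/b_2970.png

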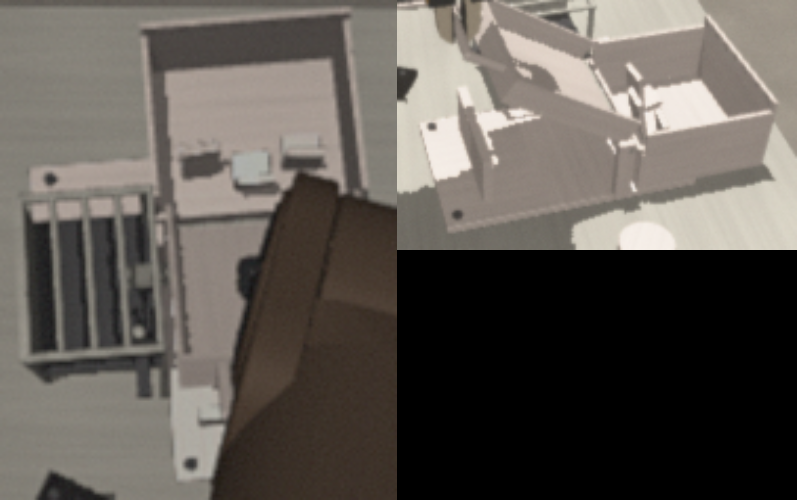

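All three brackets are in the bin, at crop (200,160), (250,168) and (302,148), and the side view shows an empty tray. Lowering along the reverse arc.

Emit:
apply_moves([
  [0, -0.12, -0.01, -0.1, 0],
  [0, -0.11, -0.01, -0.14, 0],
  [0, -0.1, -0.01, -0.15, 0],
  [0, -0.09, -0.009, -0.165, 0],
  [0, -0.09, -0.008, -0.165, 0],
  [0, -0.075, -0.007, -0.17, 0],
  [0, -0.07, -0.007, -0.17, 0],
  [0, -0.06, -0.006, -0.18, 0],
  [0, 0, 0, 0, 0],
])

```text
clock: 30.88
position: [0.4802, -0.0814, 0.1062]
ee_rot: [2.113, 2.32, 0.003]
force: [8.2, 0.6, -4.9]
width: 0.122
gripper_force: 15.0
```

```bash
python3 br.py
```

```text
30.925 [ 0.48027972 -0.08134381  0.10644001] [ 7.7  1.2 -5. ] 0.12687870878748184
-0.08 [71, 18, 18, 18, 18, 18, 19, 18, 68]
-0.06 [70, 18, 27, 80, 25, 18, 18, 18, 70]
-0.04 [73, 18, 28, 76, 23, 18, 18, 18, 68]
-0.02 [71, 18, 22, 19, 18, 18, 18, 19, 65]
0.0 [71, 18, 56, 27, 18, 18, 18, 18, 67]
0.02 [70, 18, 31, 19, 18, 18, 18, 19, 66]
0.04 [62, 52, 36, 42, 18, 18, 18, 18, 69]
0.06 [66, 46, 31, 41, 18, 18, 18, 18, 66]
0.08 [72, 19, 18, 18, 18, 18, 18, 18, 71]
```

Emit:
apply_moves([
  [0, 0.01, 0, -0.14, 0],
  [0, -0.03, -0.003, -0.14, 0],
  [0, -0.03, -0.003, -0.14, 0],
  [0, -0.02, -0.002, -0.12, 0],
  [0, -0.02, -0.002, -0.1, 0],
  [0, -0.01, -0.001, -0.06, 0],
  [0, 0, 0, -0.04, 0],
  [0, 0, 0, 0, 0],
])

```text
clock: 31.98
position: [0.4731, -0.0821, 0.0629]
ee_rot: [2.115, 2.322, 0.003]
force: [2.0, 1.9, 8.4]
width: 0.125
gripper_force: 15.0
```

```bash
cat > tr.py <<'E'
from h import *
grab('top');grab('side'); O=np.array([.6953,-.0622,0]);t=np.radians(5.2);F=np.array([[np.cos(t),-np.sin(t),0],[np.sin(t),np.cos(t),0],[0,0,1]])
for n in('top','side'):
    Q=(pts(n)-O)@F
    for nm,a,b,lo,hi in(('wall+',.079,.088,.1,.2),('floor',-.075,.075,.08,.2),('wall-',-.088,-.079,.1,.2)):
        k=(Q[...,1]>a)&(Q[...,1]<b)&(Q[...,0]>-.165)&(Q[...,0]<-.01)&(Q[...,2]>lo)&(Q[...,2]<hi); q=Q[k]
        if nm!='floor': 
            r=[np.percentile(q[abs(q[:,0]-x)<.015][:,2],80).round(4) if (abs(q[:,0]-x)<.015).sum()>3 else None for x in(-.15,-.11,-.07,-.03)]
        else: r=[np.median(q[abs(q[:,0]-x)<.015][:,2]).round(4) if (abs(q[:,0]-x)<.015).sum()>3 else None for x in(-.15,-.11,-.07,-.03)]
        print(n,nm,r)
    k=(abs(Q[...,1])<.045)&(Q[...,0]>-.235)&(Q[...,0]<-.215)&(Q[...,2]>.09)&(Q[...,2]<.13);print('bar',k.sum(),np.median(Q[k],0) if k.any() else '')
E
python3 tr.py
```

```text
top wall+ [np.float64(0.1206), np.float64(0.1197), np.float64(0.1201), np.float64(0.1198)]
top floor [np.float64(0.0912), np.float64(0.0908), np.float64(0.0908), np.float64(0.0907)]
top wall- [np.float64(0.1192), np.float64(0.1202), np.float64(0.1196), np.float64(0.1188)]
bar 0 
side wall+ [None, None, np.float64(0.1173), np.float64(0.1171)]
side floor [np.float64(0.0904), np.float64(0.0893), np.float64(0.0892), np.float64(0.0893)]
side wall- [np.float64(0.1178), np.float64(0.1174), np.float64(0.1165), np.float64(0.1172)]
bar 141 [-0.22336806 -0.0103486   0.10947701]
```

Emit:
apply_moves([
  [33, 0, 0, 0, 0],
  [33, 0, 0, 0, 0],
  [33, 0, 0, 0, 0],
  [33, 0, 0, 0, 0],
  [33, 0, 0, 0.2, 0],
  [33, 0, 0, 0.5, 0],
  [33, 0, 0, 0.6, 0],
  [33, 0, 0, 0.6, 0],
  [33, -0.3, 0, 0.6, 0],
  [33, -0.3, 0, 0.4, 0],
  [33, -0.3, 0, 0, 0],
  [33, 0, 0, 0, 0],
])

```text
clock: 33.58
position: [0.4173, -0.0824, 0.237]
ee_rot: [2.116, 2.322, 0.003]
force: [0.3, -0.7, -0.0]
width: 0.333
gripper_force: 0.0
```

Emit:
apply_moves([
  [33, 0, 0.6, 0.2, 0],
  [33, 0, 0.6, 0.2, 0],
  [33, 0, 0.6, 0.2, 0],
  [33, 0, 0.6, 0, 0],
  [33, 0, 0.6, 0, 0],
  [33, 0, 0.6, 0, 0],
  [33, 0, 0, 0, 0],
])

```text
clock: 34.45
position: [0.4182, 0.1366, 0.2719]
ee_rot: [-2.111, -2.327, 0.001]
force: [-0.3, -1.2, 0.6]
width: 0.329
gripper_force: 0.0
```

```bash
python3 tr.py; python3 br.py; python3 - <<'E'
from h import *
a=load('top')['im'];b=load('side')['im']
A=cv2.resize(a[90:290,180:480],(799,532))
B=cv2.resize(b[100:380,220:450],(480,584))
A=cv2.resize(a[90:290,255:480],(450,400)); B=cv2.resize(b[100:380,220:450],(345,420)); B=B[:400]
cv2.imwrite('pics/final.png',np.hstack([A,B])[:,:,::-1])
E
```

```text
top wall+ [np.float64(0.1201), np.float64(0.12), np.float64(0.1195), np.float64(0.1205)]
top floor [np.float64(0.0909), np.float64(0.0908), np.float64(0.0907), np.float64(0.0905)]
top wall- [np.float64(0.1191), np.float64(0.1195), np.float64(0.1193), np.float64(0.1196)]
bar 182 [-0.22531186  0.0005226   0.11047015]
side wall+ [np.float64(0.1167), np.float64(0.1173), np.float64(0.1169), np.float64(0.1158)]
side floor [np.float64(0.0893), np.float64(0.0895), np.float64(0.0892), np.float64(0.0891)]
side wall- [np.float64(0.1166), np.float64(0.117), np.float64(0.1162), np.float64(0.1166)]
bar 122 [-0.2242074  -0.00038155  0.10915605]
34.6 [0.41839233 0.13298731 0.27203094] [ 0.2  0.8 -1. ] 0.33319399556789087
-0.08 [71, 18, 18, 18, 18, 18, 19, 17, 65]
-0.06 [71, 18, 25, 82, 25, 18, 18, 18, 68]
-0.04 [72, 19, 30, 57, 23, 18, 18, 18, 67]
-0.02 [71, 18, 23, 19, 18, 18, 18, 18, 70]
0.0 [70, 18, 55, 26, 18, 18, 18, 18, 66]
0.02 [71, 18, 33, 20, 18, 18, 18, 18, 66]
0.04 [63, 54, 35, 43, 18, 18, 18, 18, 69]
0.06 [66, 45, 32, 42, 18, 18, 18, 18, 67]
0.08 [72, 18, 18, 18, 18, 18, 18, 18, 69]
```

View pics/final.png

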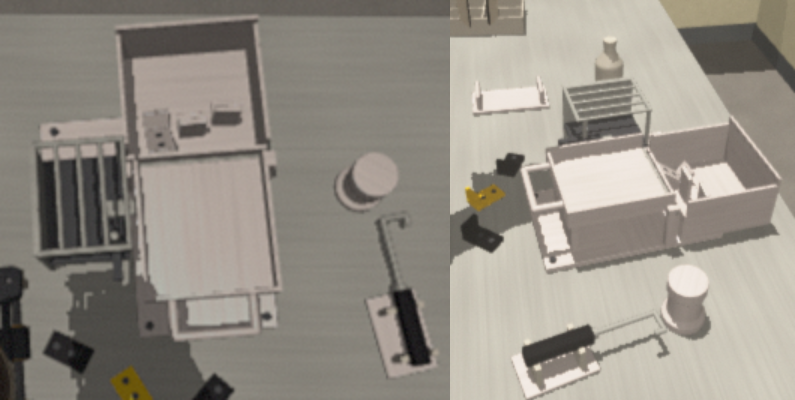

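The final picture shows:
- The tray is level and empty, about (205,225).
- Three brackets are in the bin at (158,130), (192,122) and (227,113).
- The rod is in its rest at (405,325) and the bolt pin is back at (113,235).
- The bystanders are in place.

Handing in.

```bash
python3 -c "
from cell import arm
print(arm.sign_off())"
```

```text
the job is handed in; nothing more can be done
None
```

I drew the bolt fully back with the rod and laid the rod back in its rest. I then tipped all three brackets into the bin, lowered the tray until fully down, and handed the job in at about 35 s.

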